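# Press the worn bush out of an infusion-pole socket

## Robot

A 6-joint arm with a two-finger parallel gripper is mounted at the origin on the work surface. World frame = base frame: x ahead of the robot, y to its left, z up, the work surface at z = 0. Lengths are in mm, angles in rad, forces in N, time in s.
With the tool pointing down it reaches from about 275 to 750 mm from the base axis. Payload 10.2 kg.
Tool frame: the origin (TCP) lies between the finger pads; the fingertips stand 17 mm ahead of it and the grasp point (between the pads) lies 2 mm behind it; z points along the fingers, y is the line along which they close (so a half turn about z gives the same grasp; the last joint's range is limited). The gripper opens to 85 mm and grips with 20 to 120 N. Pads are 22 mm wide; open, the fingers measure 114 mm over their backs; the gripper's body (76 mm by 85 mm) begins 54 mm behind the grasp point. The pads swing forward as they close: fully open they stand 13 mm farther back than shut.
Start: joints at [-1.471, 0.313, 1.498, -0, 1.331, -0.223], TCP at [166.529, -497.895, 248.294] pointing down, gripper open.
Joint ranges: [-2.94, 2.94], [-0.97, 2.17], [0.19, 2.56], [-1.23, 4.37], [0.02, 3.11], [-2.88, 2.88]. Speed limits (rad/s): [2.39, 2.39, 3.01, 3.14, 3.14, 3.14].

## Interface

Orientations are given as a unit quaternion [w, x, y, z].
In Python, from rig import * gives the robot as it stands.
- The arm moves only by the tool step_arm, never from a script. Its argument "commands" is text: rows parted by semicolons, each of 7 numbers parted by spaces: the opening, from 0 (shut) to 1 (fully open), then the shift along the tool's x, y, z in cm, then the turn, a rotation vector about the tool's x, y, z in rad. In form: hand x y z rx ry rz; .... A call has 1 to 20 rows; each row is the pose to reach, as a shift and turn from the pose commanded when the call began, along the tool's axes at that moment; what a row does not reach only later rows make up. A row lasts 1/12 s, in which the tool goes at most 41.7 mm and 7.16 degrees, less where a joint would pass 70% of its speed; a pose out of reach is approached as far as the arm can. A call with a gripper value outside its range is refused whole. The fingers move at their own pace and stop on an object; "newtons" is the grip in N (left out, the last holds). Time passes only in rows, so rows that repeat a pose let the fingers close. It gives the time, the measured TCP pose, the force, the opening and the grip force at its end, in the units of the state.
- sense(): the state, without advancing time (a new reading comes with each control period).
- capture(name): name is "scene" or "side" or "wrist"; returns the picture (400x640x3 uint8, red, green, blue); there is no depth.
- camera_model(name): a dict with "mtx" (3x3 intrinsics, pixels), "k1" (the pictures are not rectified: a ray, as slopes to the right and down, at radius r is drawn at 1 + k1 r^2 times it, then the intrinsics apply), "eye" and "rotation" of the camera in the world. Camera axes: x right, y down, z forward; pixel columns grow to the right and rows downward; lengths in mm; the calibration is good to about 2 mm. A picture is of the moment at which its call begins: read the wrist's pose just before it. camera_model takes no time and is no camera call; for the wrist camera it gives the pose at the moment of the call.
- finish_job(): hands the job in; it is judged then, once.
Trained networks look in the newest picture that a camera, given by its name, has taken for a name from the list of things; names that differ only in an ending like _2 or _b are one class to them, and where a whole thing is asked for, a point or a joint stands for the part that bears it (a point fixed in the world has none). Each returns a list of dicts, best first, with "score" (0 to 1); they miss things now and then, are a little off and sometimes report something else, mostly with a low value. They report only what shows in the picture. A call takes as long as a camera call.
- search_frame(camera, label): "rect" ([centre column, centre row, width, height] in pixels, round what is visible of it).
- trace(camera, label): "mask" (400x640 bool, what is visible of it) and "rect" ([centre column, centre row, width, height] in pixels, round what is visible of it).
- spot_point(camera, label): "xy" ([column, row] in pixels: a listed point, or the origin of a listed thing).
The state is a dict: "time_s": time; "joints": joint angles; "dq": joint speeds; "tau": joint torques, N m; "eef_pos": TCP position; "ee_rot": TCP orientation; "force": force on the tool from outside, world axes, zero at the start; "wrist_torque": the same for the moment, N m; "grip_width": opening from 0.0 (shut) to 1.0 (fully open); "grip_force": force on a finger pad.
Only numpy, scipy, OpenCV 4.12 (cv2) and the standard library are available. Lean on these libraries where they do the work, as an engineer would, in place of code of your own. Each camera call takes 0.05 s, during which the arm holds its last target. There are 200 camera calls.

## Task

The infusion-pole socket is clamped on the press-out stand with its worn nylon bush still stuck in the lower end of the bore. Take the thickest of the three drifts from the rack, feed it into the top of the socket and press it steadily down, by feel and without ramming anything, until the bush drops into the tray underneath, at which point the drift's collar is almost on the rim. Then draw the drift out, hang it back in the rack hole it came from and let go, leaving the other two drifts and the new bush where they are.

Things in the scene. Friction and masses are not known exactly. Their poses are not given: they have to be found in the camera images.
- thick_drift_grip (a point): the drift to use: upright steel ejector rod, 0.36 kg, its dark grooved grip the thickest of the three; it hangs in one of three rack holes. Point: on its axis, mid-grip, z up. Grip 28 mm across, from 20.5 mm above to 27.5 mm below the point; collar 39 mm, underside 35.5 mm below; shaft 25 mm, ends in a flat shoulder (edge chamfered 1.5 mm) 105 mm below; then a 15 mm pilot, tip 120 mm below.
- tray_floor (a point): centre of the lined floor of the catch tray (110 x 60 mm) in the base of the press-out stand, 9 mm above the table; z up. The bore's vertical axis passes through this point. Above it, on four legs, the stand's 110 mm plate carries the aluminium socket: 70 mm tall, 43 mm across, bore 29 mm. The legs are set by hand: the socket's rim is anywhere from 136 to 176 mm above the table.
- stand: base of the press-out stand, 116 mm square, origin at its underside below the bore, same axes as the socket, whose black clamp knob sticks out to +y, 24 mm below the rim, to 55 mm from the axis. The worn white bush in the bore's lower end: body 27.6 mm across, hole 18 mm (takes the pilot), upper face 45 mm below the rim (takes the shoulder), 34 mm flange under the socket.
- rack: fixed white rack, 80 mm deep (its x), 262 mm long (its y), origin under its middle. Its top plate, 95 mm above the table and 10 mm thick, has three 30 mm holes at its y = -85, 0 and +85 mm, in which the drifts hang by their collars; hung home, the thick drift's grip point is 130.5 mm above the table.
- medium_drift_grip (a point): a thinner drift in the rack, grip 19 mm across; to be left alone. Point: on its axis, 35.5 mm above the underside of its collar.
- thin_drift_grip (a point): the thinnest drift in the rack, grip 13 mm across; to be left alone. Point: on its axis, 35.5 mm above the underside of its collar.
- new_bush_center (a point): the new bush, like the old one, standing on the table between stand and rack; to be left alone. Point: its middle, 14.5 mm above the table. How the old one comes out: while it moves it resists with a more or less steady 9 to 18 N; after some 20.5 mm, the collar then about 4 mm off the rim, it lets go and falls freely. More than 50 N on bush or socket damages them.

How it is judged (in metres and radians):
On the way, in this order (a step that is already met when the one before it is completed fails the run):
1. the thick drift stands upright in the socket's bore (z of thick_drift_grip in the frame of tray_floor below 0.227 m and horizontal distance between thick_drift_grip and tray_floor below 0.006 m and angle between thick_drift_grip's own z axis and vertical below 0.1 rad), for 0.1 s.
2. with the thick drift in the bore, the bush has dropped out of the socket into the tray (all of step 1 and contact force between old_bush and stand above 0.1 N), for 0.1 s.
At the end, for the whole second after the job is handed in: The old bush lies at rest in the catch tray of the stand, clear of the socket; the thick drift hangs upright (within 0.08 rad) in the rack hole it came from, within 10 mm of where it hung, released and at rest (contact force between old_bush and stand above 0.1 N and contact force between old_bush and socket below 0.1 N and linear speed of each of old_bush, thick_drift below 0.02 m/s and distance of thick_drift_grip from where it was at the start of the episode below 0.01 m and angle between thick_drift_grip's own z axis and vertical below 0.08 rad); the robot touches nothing.
It fails at once if the drift presses on the socket with more than 50 N (contact force between thick_drift and socket above 50 N).
It fails at once if the drift presses on the bush with more than 50 N (contact force between thick_drift and old_bush above 50 N).
It fails at once if another drift or the new bush is moved by more than 15 mm (distance of any of medium_drift_grip, thin_drift_grip, new_bush_center from where it was at the start of the episode above 0.015 m).
It also fails if it takes over 72 s, if anything falls off the work surface, if the arm or the gripper's body presses on something with over 40 N, if the wrist force passes 120 N, or if a joint passes its speed limit or range.

## Working session

There is one attempt and no reset: what is moved stays moved. The work goes in short steps, Python scripts to look and compute and a tool call to move; the robot and the scene stay as the last step left them, time stands still between calls to the robot, and variables do not carry over. Pictures are saved under pics/ and viewed, at most 10 in all, crops included, and the job is handed in when it is done.

Besides the shell and the picture viewer there is one more tool, called after "Request:" as name(argument=value, ...), one argument or row to a line, values as JSON. step_arm: Moves the arm, as the interface text tells. Its arguments: {"type":"object","properties":{"commands":{"type":"string"},"newtons":{"type":"number"}},"required":["commands"]}

```bash
mkdir -p pics
cat > h.py <<'E'
from rig import *
import numpy as np, cv2
from scipy.spatial.transform import Rotation as R
from scipy.optimize import least_squares
def ray(cm,px):
    m=np.array(cm["mtx"]);k=cm["k1"]
    d=np.array([(px[0]-m[0,2])/m[0,0],(px[1]-m[1,2])/m[1,1]]);u=d.copy()
    for _ in range(20): u=d/(1+k*(u@u))
    v=np.array(cm["rotation"])@np.array([u[0],u[1],1.]);return np.array(cm["eye"]),v/np.linalg.norm(v)
def atz(cm,px,z):
    e,v=ray(cm,px);return e+v*(z-e[2])/v[2]
def tri(rs):
    A=0;b=0
    for e,v in rs:
        P=np.eye(3)-np.outer(v,v);A=A+P;b=b+P@e
    return np.linalg.solve(A,b)
def proj(cm,p):
    c=np.array(cm["rotation"]).T@(np.array(p)-np.array(cm["eye"]));u=c[:2]/c[2];u=u*(1+cm["k1"]*(u@u));m=np.array(cm["mtx"])
    return np.array([m[0,0]*u[0]+m[0,2],m[1,1]*u[1]+m[1,2]])
def save(im,n): cv2.imwrite("pics/"+n,im[:,:,::-1])
E
python3 - <<'E'
from h import *
np.set_printoptions(precision=1,suppress=True)
ims={}
for c in ["scene","side"]:
    im=capture(c);save(im,c+"1.png")
    cm=camera_model(c);print(c,np.array(cm["eye"]),np.array(cm["rotation"])[:,2])
    for l,z in [("thick_drift_grip",130.5),("medium_drift_grip",130.5),("thin_drift_grip",130.5),("new_bush_center",14.5),("tray_floor",9),("stand",0),("rack",0)]:
        for r in spot_point(c,l)[:2]:
            print(l,round(r["score"],2),np.array(r["xy"]),atz(cm,r["xy"],z))
E
```

```text
Traceback (most recent call last):
IndexError: too many indices for array: array is 1-dimensional, but 2 were indexed
```

```bash
python3 - <<'E'
from h import *
cm=camera_model("scene");print({k:np.round(v,3) for k,v in cm.items()})
E
sed -i 's/^def ray/_cm=camera_model\ndef camera_model(n):\n    c=dict(_cm(n));q=np.array(c["rotation"]);c["rotation"]=R.from_quat(q[[1,2,3,0]]).as_matrix();return c\ndef ray/' h.py
python3 - <<'E'
from h import *
np.set_printoptions(precision=1,suppress=True)
for c in ["scene","side"]:
    im=capture(c);save(im,c+"1.png")
    cm=camera_model(c);print(c,np.array(cm["eye"]),np.array(cm["rotation"])[:,2])
    for l,z in [("thick_drift_grip",130.5),("medium_drift_grip",130.5),("thin_drift_grip",130.5),("new_bush_center",14.5),("tray_floor",9),("stand",0),("rack",0)]:
        for r in spot_point(c,l)[:2]:
            print(l,round(r["score"],2),np.array(r["xy"]),atz(cm,r["xy"],z))
E
```

```text
{'mtx': array([[476.185,   0.   , 310.705],
       [  0.   , 476.185, 196.636],
       [  0.   ,   0.   ,   1.   ]]), 'k1': np.float64(0.014), 'eye': array([1045.454, -445.372,  616.897]), 'rotation': array([-0.432,  0.82 ,  0.333, -0.174])}
scene [1045.5 -445.4  616.9] [-0.6  0.6 -0.6]
thick_drift_grip 0.62 [360.3 163.7] [543.9 216.5 130.5]
medium_drift_grip 0.6 [385.9 149. ] [543.9 301.6 130.5]
thin_drift_grip 0.84 [333.1 178.1] [541.  138.1 130.5]
new_bush_center 0.7 [290.1 274.8] [583.2 -19.7  14.5]
tray_floor 0.93 [209.3 335.4] [ 585.9 -199.2    9. ]
stand 0.74 [208.6 339.6] [ 585.1 -201.3    0. ]
rack 0.81 [358.9 217.3] [550.8 216.    0. ]
side [177.4 522.1 625.8] [ 0.5 -0.6 -0.6]
thick_drift_grip 0.9 [247.1 246.7] [550.4 217.7 130.5]
medium_drift_grip 0.59 [214.9 278.8] [542.7 297.7 130.5]
thin_drift_grip 0.53 [280.5 218.4] [550.9 129.6 130.5]
new_bush_center 0.71 [314.9 215.6] [581.1 -16.3  14.5]
new_bush_center 0.2 [357.8 174.9] [ 585.3 -208.6   14.5]
tray_floor 0.91 [354.1 178.6] [ 588.1 -195.7    9. ]
stand 0.81 [356.2 182.7] [ 580.3 -194.5    0. ]
stand 0.2 [282. 218.] [647.4  23.1   0. ]
rack 0.58 [260.1 292.4] [544.3 209.4   0. ]
```

View pics/scene1.png

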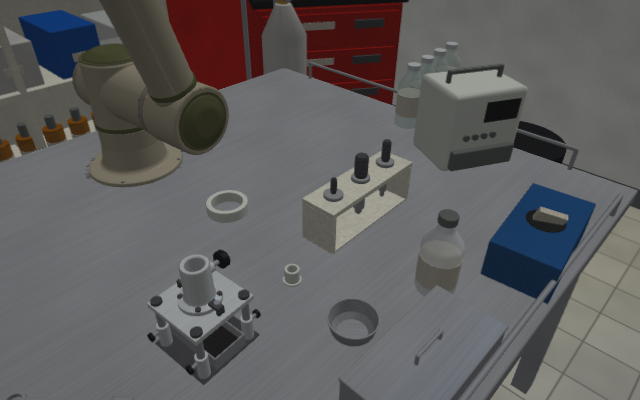

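View pics/side1.png

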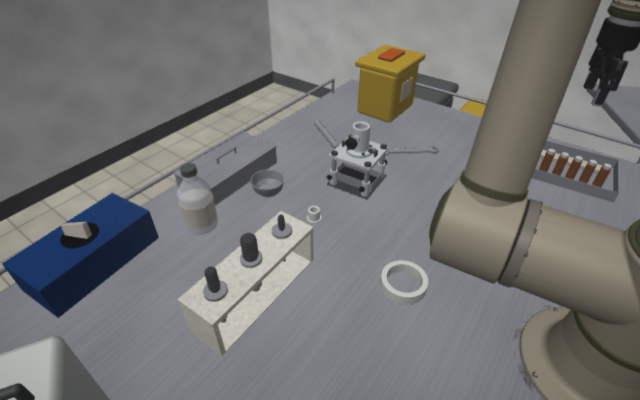

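Run:
```python
from h import *
np.set_printoptions(precision=3,suppress=True)
s=sense();q=np.array(s["ee_rot"]);M=R.from_quat(q[[1,2,3,0]]).as_matrix();print(s["eef_pos"],M,s["force"],s["time_s"])
a,b=camera_model("scene"),camera_model("side")
print("rim",tri([ray(a,(195,262)),ray(b,(361,127))]))
print("knob",tri([ray(a,(222,259)),ray(b,(350,143))]))
w=camera_model("wrist");print("wrist eye in tool",M.T@(np.array(w["eye"])-s["eef_pos"]),M.T@w["rotation"],w["mtx"])
for n,p in [("thick",[546,217,0]),("sock",[586,-198,0])]:
    print(n,M.T@(np.array(p)-s["eef_pos"]))
```

```text
[ 166.539 -497.883  248.288] [[ 0.948  0.317  0.   ]
 [ 0.317 -0.948  0.   ]
 [ 0.    -0.    -1.   ]] [0.124 0.677 0.264] 0.85
rim [ 581.676 -198.895  161.315]
knob [ 582.464 -155.052  139.087]
wrist eye in tool [  83.543    0.04  -125.616] [[ 0.    -0.948 -0.318]
 [ 1.    -0.     0.001]
 [-0.001 -0.318  0.948]] [[354.66    0.    322.404]
 [  0.    354.66  199.374]
 [  0.      0.      1.   ]]
thick [ 586.62  -557.591  248.325]
sock [ 492.915 -151.334  248.309]
```

Request:
step_arm(
  commands="1 58.7 -55.8 -2.2 0 0 -1.247;1 58.7 -55.8 -2.2 0 0 -1.247;1 58.7 -55.8 -2.2 0 0 -1.247;1 58.7 -55.8 -2.2 0 0 -1.247;1 58.7 -55.8 -2.2 0 0 -1.247;1 58.7 -55.8 -2.2 0 0 -1.247;1 58.7 -55.8 -2.2 0 0 -1.247;1 58.7 -55.8 -2.2 0 0 -1.247;1 58.7 -55.8 -2.2 0 0 -1.247;1 58.7 -55.8 -2.2 0 0 -1.247;1 58.7 -55.8 -2.2 0 0 -1.247;1 58.7 -55.8 -2.2 0 0 -1.247;1 58.7 -55.8 -2.2 0 0 -1.247;1 58.7 -55.8 -2.2 0 0 -1.247;1 58.7 -55.8 -2.2 0 0 -1.247;1 58.7 -55.8 -2.2 0 0 -1.247;1 58.7 -55.8 -2.2 0 0 -1.247;1 58.7 -55.8 -2.2 0 0 -1.247;1 58.7 -55.8 -2.2 0 0 -1.247;1 58.7 -55.8 -2.2 0 0 -1.247",
)

```text
time_s: 2.52
eef_pos: [547.1, 221.4, 269.8]
ee_rot: [-0.0, 0.706, 0.708, 0.0]
force: [0.5, -0.2, 0.2]
grip_width: 0.995
grip_force: 0.0
```

Run:
```python
from h import *
np.set_printoptions(precision=2,suppress=True)
cm=camera_model("wrist")
im=capture("wrist");save(im,"w1.png")
s=sense();print(s["eef_pos"],s["dq"])
for l in ["thick_drift_grip","medium_drift_grip","thin_drift_grip"]:
    for r in spot_point("wrist",l)[:2]: print(l,r["score"],r["xy"],atz(cm,r["xy"],130.5))
for r in trace("wrist","thick_drift_grip")[:1]:
    print(r["score"],r["rect"])
```

```text
[547.43 222.25 269.46] [-0.06 -0.06  0.1  -0.01 -0.03 -0.07]
thick_drift_grip 0.78 [324.6, 199.1] [550.44 214.93 130.5 ]
medium_drift_grip 0.64 [321.2, 83.3] [547.69 301.86 130.5 ]
thin_drift_grip 0.57 [325.5, 297.4] [551.58 124.61 130.5 ]
0.69 [326.5, 193.6, 45.6, 55.6]
```

View pics/w1.png

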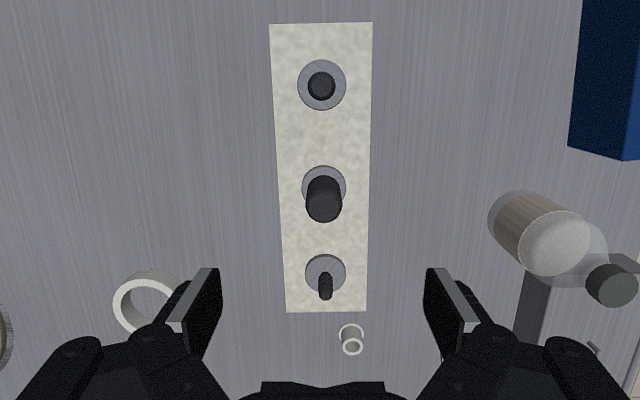

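Run:
```python
from h import *
np.set_printoptions(precision=2,suppress=True)
im=capture("wrist");cm=camera_model("wrist");s=sense();print(s["eef_pos"],s["force"])
print(atz(cm,(324.5,205),151),atz(cm,(322,85),100),atz(cm,(325.5,273),100))
for x in np.arange(544,553,3): print(proj(cm,(x,216,151)),proj(cm,(x,216,103)))
g=im.astype(int).sum(2)
for r in (202,208,214): 
    c=np.where(g[r,290:360]<150)[0]; print(r,c.min()+290,c.max()+290)
print(g[150:235:2,324])
```

```text
[545.95 216.52 270.48] [-0.26 -0.53 -0.11]
[549.08 211.99 151.  ] [547.46 295.25 100.  ] [550.4  125.37 100.  ]
[317.53 199.83] [318.18 181.85]
[321.64 199.82] [321.68 181.84]
[325.76 199.81] [325.17 181.83]
202 308 342
208 310 340
214 317 333
[535 549 552 553 570 213 399 392 391 399  67 119  97 121 132 122 134 146
 143 168 172 170 165 172 163 177 181 183 185 180 181 185 174 190 544 551
 561 538 522 527 541 540 536]
```

Request:
step_arm(
  commands="1 0 0.27 4 0 0 0;1 0 0.27 8 0 0 0;1 0 0.27 11 0 0 0;1 0 0.27 13 0 0 0;1 0 0.27 14 0 0 0;1 0 0.27 14 0 0 0;1 0 0.27 14 0 0 0;0 0 0.27 14 0 0 0;0 0 0.27 14 0 0 0;0 0 0.27 14 0 0 0;0 0 0.27 14 0 0 0;0 0 0.27 14 0 0 0;0 0 0.27 14 0 0 0;0 0 0.27 14 0 0 0;0 0 0.27 14 0 0 0;0 0 0.27 14 0 0 0",
  newtons=80,
)

```text
time_s: 4.15
eef_pos: [548.9, 217.5, 130.9]
ee_rot: [0.0, 0.707, 0.707, 0.0]
force: [-2.4, 0.1, 5.5]
grip_width: 0.31
grip_force: 78.5
```

Request:
step_arm(
  commands="0 0 0 -2 0 0 0;0 0 0 -5 0 0 0;0 0 0 -9 0 0 0;0 0 0 -13 0 0 0;0 0 0 -17 0 0 0;0 0 0 -20 0 0 0;0 -3 0.2 -20 0 0 0;0 -7 0.5 -20 0 0 0;0 -11 0.9 -20 0 0 0;0 -15 1.2 -20 0 0 0;0 -19 1.5 -20 0 0 0;0 -23 1.8 -20 0 0 0;0 -27 2.1 -20 0 0 0;0 -31 2.4 -20 0 0 0;0 -35 2.7 -20 0 0 0;0 -39 3 -20 0 0 0;0 -42.5 3.3 -20 0 0 0;0 -45.7 3.5 -20 0 0 0;0 -45.7 3.5 -20 0 0 0;0 -45.7 3.5 -20 0 0 0",
)

```text
time_s: 5.82
eef_pos: [583.1, -241.1, 328.7]
ee_rot: [-0.001, 0.708, 0.706, -0.0]
force: [-0.0, 0.4, -3.1]
grip_width: 0.307
grip_force: 79.5
```

Run:
```python
from h import *
np.set_printoptions(precision=2,suppress=True)
capture("side");s=sense();print(s["eef_pos"],s["force"],s["wrist_torque"])
cm=camera_model("wrist")
im=capture("wrist");save(im,"w2.png")
for l,z in [("tray_floor",9),("stand",0)]:
    for r in spot_point("wrist",l)[:1]: print(l,r["score"],r["xy"],atz(cm,r["xy"],z))
save(capture("side")[80:200,280:440].repeat(4,0).repeat(4,1),"s2.png")
```

```text
[ 583.33 -239.72  329.32] [-0.13 -0.29 -3.29] [ 0.03 -0.01 -0.02]
tray_floor 0.64 [325.2, 120.0] [ 588.32 -203.87    9.  ]
stand 0.56 [322.8, 118.1] [ 585.36 -202.46    0.  ]
```

View pics/w2.png

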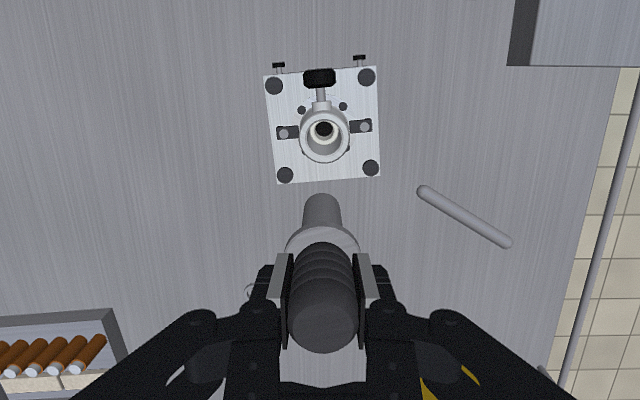

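Run:
```python
from h import *
im=cv2.imread("pics/w2.png")[90:240,270:380]
cv2.imwrite("pics/w2c.png",cv2.resize(im,None,fx=4,fy=4,interpolation=cv2.INTER_CUBIC))
```

```text
(no output)
```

View pics/w2c.png

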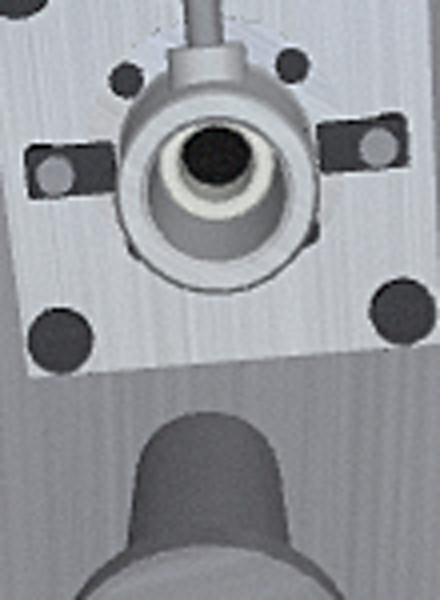

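View pics/s2.png

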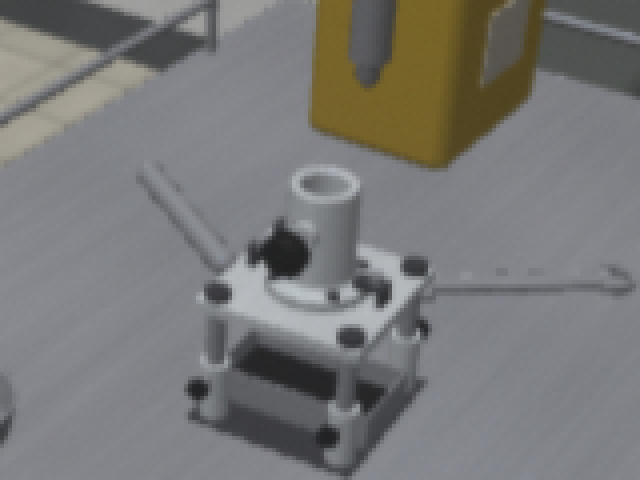

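Run:
```python
from h import *
np.set_printoptions(precision=2,suppress=True)
w,b,a=camera_model("wrist"),camera_model("side"),camera_model("scene");s=sense();p=np.array(s["eef_pos"]);print(p)
d=ray(w,(324.5,137));Rm=w["rotation"]
v=d[1];k=1/(Rm[:,2]@v);print("z by size",d[0][2]+299*k*v[2])
print("tri",tri([d,ray(b,(361.5,126.2)),ray(a,(195,262))]))
for z in (156,161,166): print(z,atz(w,(324.5,137),z),atz(b,(361.5,126.2),z),atz(a,(195,262),z))
g=p+[0,0,-.4]
# shaft silhouettes at z: 85 and 105 below
for dz in (70,105,120): print(dz,proj(w,g-[0,0,dz]))
print("side tip",proj(b,g-[0,0,120]),"seen",(280+368/4,80+86/4))
```

```text
[ 583.6  -238.43  330.49]
z by size 155.9889789819137
tri [ 584.33 -200.76  162.83]
156 [ 587.07 -201.61  156.  ] [ 587.35 -211.12  156.  ] [ 576.26 -196.02  156.  ]
161 [ 587.03 -200.85  161.  ] [ 582.99 -203.32  161.  ] [ 581.35 -198.73  161.  ]
166 [ 586.99 -200.09  166.  ] [ 578.62 -195.51  166.  ] [ 586.44 -201.43  166.  ]
70 [319.81 225.39]
105 [320.08 205.69]
120 [320.17 198.78]
side tip [370.63 101.56] seen (372.0, 101.5)
```

Run:
```python
from h import *
np.set_printoptions(precision=2,suppress=True)
w=camera_model("wrist");s=sense();p=np.array(s["eef_pos"]);g=p+[0,0,-.4]
t=np.linspace(0,2*np.pi,73)
def sil(off):
    P=[]
    for r,dz in [(11,105),(12.5,103.5),(7.5,120)]:
        q=np.array([proj(w,g+[off[0]+r*np.cos(a),off[1]+r*np.sin(a),-dz]) for a in t]);P.append((q[:,0].min(),q[:,0].max(),q[:,1].min()))
    return np.array(P)
for o in [(0,0),(1,0),(1,-2),(1,-4)]: print(o,sil(o).ravel())
print("seen",270+np.array([140,275])/4,90+412/4)
print(p,s["force"],s["time_s"], R.from_quat(np.array(s["ee_rot"])[[1,2,3,0]]).as_matrix())
```

```text
(0, 0) [304.17 335.98 190.49 301.89 338.24 189.03 309.92 330.42 188.97]
(1, 0) [305.62 337.42 190.49 303.34 339.7  189.03 311.29 331.79 188.97]
(1, -2) [305.66 337.38 193.29 303.39 339.65 191.85 311.31 331.76 191.61]
(1, -4) [305.7  337.34 196.07 303.44 339.6  194.66 311.34 331.74 194.23]
seen [305.   338.75] 193.0
[ 583.6  -238.43  330.49] [-0.02 -0.13 -2.87] 6.0667 [[-0.  1.  0.]
 [ 1.  0.  0.]
 [ 0.  0. -1.]]
```

Request:
step_arm(
  commands="0 2 0.2 1 0 0 0;0 3.9 0.2 2 0 0 0;0 3.9 0.2 3 0 0 0;0 3.9 0.2 3 0 0 0;0 3.9 0.2 3 0 0 0;0 3.9 0.2 3 0 0 0;0 3.9 0.2 3 0 0 0;0 3.9 0.2 3 0 0 0",
)

```text
time_s: 6.73
eef_pos: [585.5, -201.0, 300.8]
ee_rot: [0.0, 0.708, 0.707, 0.0]
force: [0.1, 0.1, -3.4]
grip_width: 0.302
grip_force: 79.6
```

Run:
```python
from h import *
np.set_printoptions(precision=2,suppress=True)
s=sense();print(s["eef_pos"],s["force"],s["wrist_torque"],s["dq"])
a=capture("scene")[215:305,150:250];b=capture("side")[70:160,310:410]
o=cv2.resize(np.hstack([a,b]),None,fx=4,fy=4,interpolation=cv2.INTER_CUBIC);save(o,"c3.png")
```

```text
[ 585.54 -201.04  300.82] [ 0.08  0.13 -3.42] [-0.01 -0.02  0.02] [ 0.  0.  0.  0. -0.  0.]
```

View pics/c3.png

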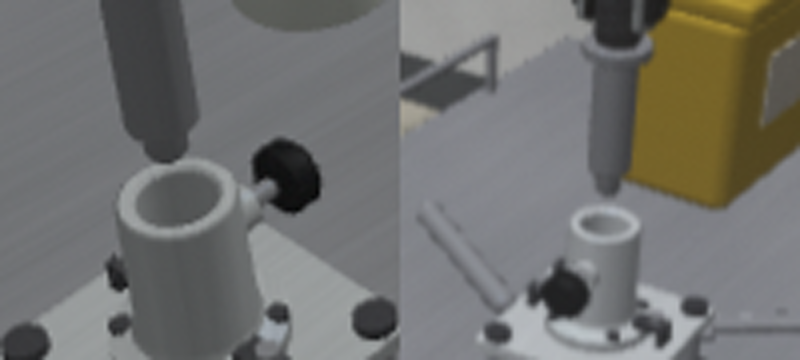

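Run:
```python
from h import *
np.set_printoptions(precision=2,suppress=True)
a,b=camera_model("scene"),camera_model("side")
t=tri([ray(a,(191.5,253.8)),ray(b,(362.2,118))]);r=tri([ray(a,(195,263.7)),ray(b,(361.5,125.7))])
print(t,r,r-t)
for z in (156,159,162,165): # rim pixel offset vs drift-axis pixel, across-image component
    for c,px in ((a,(195,263.7)),(b,(361.5,125.7))):
        print(z,atz(c,px,z),end=" ")
    print()
T=t.copy();T[2]=180.4
for c,px in ((a,(191.5,253.8)),(b,(362.2,118))): print("tip",atz(c,px,180.4))
```

```text
[ 584.09 -203.97  181.57] [ 583.83 -201.94  162.07] [ -0.25   2.03 -19.5 ]
156 [ 579.24 -198.07  156.  ] 156 [ 588.6  -213.17  156.  ] 
159 [ 582.27 -199.67  159.  ] 159 [ 585.98 -208.48  159.  ] 
162 [ 585.3  -201.28  162.  ] 162 [ 583.35 -203.78  162.  ] 
165 [ 588.34 -202.89  165.  ] 165 [ 580.73 -199.09  165.  ] 
tip [ 583.74 -202.99  180.4 ]
tip [ 584.88 -206.91  180.4 ]
```

Request:
step_arm(
  commands="0 0.17 0 0.6 0 0 0;0 0.17 0 1.2 0 0 0;0 0.17 0 1.7 0 0 0;0 0.17 0 2.1 0 0 0;0 0.17 0 2.5 0 0 0;0 0.17 0 2.9 0 0 0;0 0.17 0 2.9 0 0 0;0 0.17 0 2.9 0 0 0",
)

```text
time_s: 7.5
eef_pos: [585.5, -198.9, 271.2]
ee_rot: [-0.0, 0.707, 0.707, -0.0]
force: [-0.3, -1.0, -3.3]
grip_width: 0.311
grip_force: 79.6
```

Request:
step_arm(
  commands="0 0 0 0.15 0 0 0;0 0 0 0.3 0 0 0;0 0 0 0.45 0 0 0;0 0 0 0.6 0 0 0;0 0 0 0.6 0 0 0",
)

```text
time_s: 7.92
eef_pos: [585.4, -198.8, 264.9]
ee_rot: [-0.0, 0.707, 0.707, -0.0]
force: [-0.3, 0.5, -3.1]
grip_width: 0.305
grip_force: 79.6
```

Request:
step_arm(
  commands="0 0 0 0.2 0 0 0;0 0 0 0.4 0 0 0;0 0 0 0.6 0 0 0;0 0 0 0.8 0 0 0;0 0 0 1 0 0 0;0 0 0 1 0 0 0",
)

```text
time_s: 8.42
eef_pos: [585.4, -198.8, 254.8]
ee_rot: [-0.0, 0.707, 0.707, -0.0]
force: [-1.4, -1.2, -3.3]
grip_width: 0.308
grip_force: 79.6
```

Request:
step_arm(
  commands="0 0 0 0.2 0 0 0;0 0 0 0.4 0 0 0;0 0 0 0.6 0 0 0;0 0 0 0.8 0 0 0;0 0 0 1 0 0 0;0 0 0 1.2 0 0 0;0 0 0 1.4 0 0 0;0 0 0 1.4 0 0 0",
)

```text
time_s: 9.08
eef_pos: [585.4, -198.8, 240.8]
ee_rot: [-0.0, 0.707, 0.707, -0.0]
force: [0.5, 0.7, -2.8]
grip_width: 0.31
grip_force: 79.6
```

Request:
step_arm(
  commands="0 0 0 0.15 0 0 0;0 0 0 0.3 0 0 0;0 0 0 0.45 0 0 0;0 0 0 0.6 0 0 0;0 0 0 0.75 0 0 0;0 0 0 0.9 0 0 0;0 0 0 1.05 0 0 0;0 0 0 1.2 0 0 0;0 0 0 1.2 0 0 0",
)

```text
time_s: 9.83
eef_pos: [585.4, -198.8, 228.9]
ee_rot: [-0.0, 0.707, 0.707, -0.0]
force: [0.1, -0.7, -3.6]
grip_width: 0.307
grip_force: 79.6
```

Request:
step_arm(
  commands="0 0 0 0.1 0 0 0;0 0 0 0.2 0 0 0;0 0 0 0.3 0 0 0;0 0 0 0.4 0 0 0;0 0 0 0.5 0 0 0",
)

```text
time_s: 10.25
eef_pos: [585.5, -198.9, 224.2]
ee_rot: [0.0, 0.707, 0.707, -0.0]
force: [-0.7, 0.8, -2.3]
grip_width: 0.308
grip_force: 79.6
```

Request:
step_arm(
  commands="0 0 0 0.05 0 0 0;0 0 0 0.1 0 0 0;0 0 0 0.15 0 0 0;0 0 0 0.2 0 0 0",
)

```text
time_s: 10.58
eef_pos: [585.5, -198.9, 222.3]
ee_rot: [0.0, 0.707, 0.707, 0.0]
force: [-0.8, -1.1, -2.5]
grip_width: 0.311
grip_force: 79.6
```

Request:
step_arm(
  commands="0 0 0 0.05 0 0 0;0 0 0 0.1 0 0 0;0 0 0 0.15 0 0 0;0 0 0 0.2 0 0 0",
)

```text
time_s: 10.92
eef_pos: [585.7, -199.0, 221.2]
ee_rot: [0.001, 0.707, 0.707, 0.0]
force: [-0.1, -0.0, 4.6]
grip_width: 0.306
grip_force: 80.6
```

Request:
step_arm(
  commands="0 0 0 0.05 0 0 0;0 0 0 0.1 0 0 0;0 0 0 0.15 0 0 0;0 0 0 0.2 0 0 0",
)

```text
time_s: 11.25
eef_pos: [585.8, -199.0, 219.5]
ee_rot: [0.001, 0.707, 0.707, 0.0]
force: [-0.5, 0.5, 7.5]
grip_width: 0.312
grip_force: 80.7
```

Request:
step_arm(
  commands="0 0 0 0.1 0 0 0;0 0 0 0.2 0 0 0;0 0 0 0.3 0 0 0;0 0 0 0.4 0 0 0;0 0 0 0.5 0 0 0;0 0 0 0.6 0 0 0",
)

```text
time_s: 11.75
eef_pos: [586.0, -199.0, 213.8]
ee_rot: [0.001, 0.707, 0.707, 0.0]
force: [-1.3, 1.0, 10.0]
grip_width: 0.308
grip_force: 80.8
```

Request:
step_arm(
  commands="0 0 0 0.1 0 0 0;0 0 0 0.2 0 0 0;0 0 0 0.3 0 0 0;0 0 0 0.4 0 0 0;0 0 0 0.5 0 0 0;0 0 0 0.6 0 0 0;0 0 0 0.6 0 0 0",
)

```text
time_s: 12.33
eef_pos: [585.9, -198.9, 207.2]
ee_rot: [0.001, 0.707, 0.707, 0.0]
force: [1.1, 0.7, 3.6]
grip_width: 0.311
grip_force: 80.6
```

Request:
step_arm(
  commands="0 0 0 0.07 0 0 0;0 0 0 0.14 0 0 0;0 0 0 0.21 0 0 0;0 0 0 0.28 0 0 0;0 0 0 0.35 0 0 0;0 0 0 0.4 0 0 0;0 0 0 0.45 0 0 0;0 0 0 0.5 0 0 0",
)

```text
time_s: 13.0
eef_pos: [585.9, -199.0, 202.3]
ee_rot: [0.001, 0.707, 0.707, 0.0]
force: [-1.4, 1.1, 6.6]
grip_width: 0.305
grip_force: 80.7
```

Request:
step_arm(
  commands="0 0 0 0.04 0 0 0;0 0 0 0.08 0 0 0;0 0 0 0.12 0 0 0;0 0 0 0.15 0 0 0;0 0 0 0.15 0 0 0",
)

```text
time_s: 13.42
eef_pos: [585.4, -198.9, 199.1]
ee_rot: [-0.0, 0.707, 0.707, -0.0]
force: [0.8, -1.0, -2.6]
grip_width: 0.308
grip_force: 79.7
```

Request:
step_arm(
  commands="0 0 0 0 0 0 0;0 0 0 0 0 0 0;0 0 0 0 0 0 0;0 0 0 0 0 0 0",
)

```text
time_s: 13.75
eef_pos: [585.4, -198.9, 199.5]
ee_rot: [-0.0, 0.707, 0.707, -0.0]
force: [1.6, -1.1, -4.3]
grip_width: 0.309
grip_force: 79.6
```

Run:
```python
from h import *
s=sense();print(s["eef_pos"],s["force"])
a=capture("scene")[250:390,130:270];b=capture("side")[90:230,290:430]
save(cv2.resize(np.hstack([a,b]),None,fx=2.8,fy=2.8,interpolation=cv2.INTER_CUBIC),"c4.png")
```

```text
[ 585.38721843 -198.85524765  199.45471206] [ 1.63378059 -1.10580549 -4.33894556]
```

View pics/c4.png

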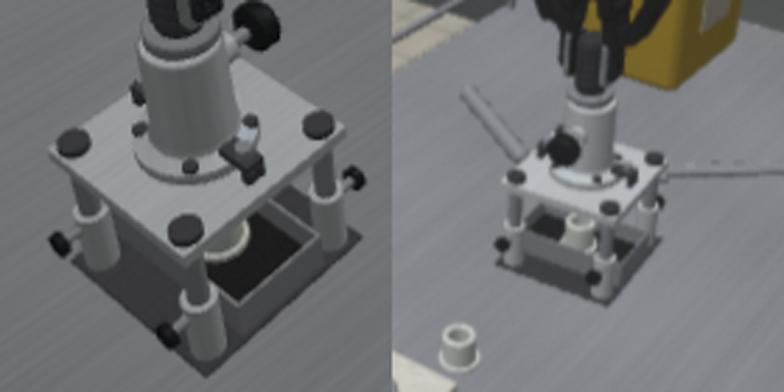

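Request:
step_arm(
  commands="0 0 0 -0.4 0 0 0;0 0 0 -1 0 0 0;0 0 0 -2 0 0 0;0 0 0 -3 0 0 0;0 0 0 -4 0 0 0;0 0 0 -5 0 0 0;0 0 0 -6 0 0 0;0 0 0 -7.5 0 0 0;0 0 0 -9 0 0 0;0 0 0 -11 0 0 0;0 0 0 -13 0 0 0;0 0 0 -13.5 0 0 0;0 0 0 -13.5 0 0 0;0 0 0 -13.5 0 0 0",
)

```text
time_s: 15.02
eef_pos: [585.4, -198.7, 334.0]
ee_rot: [-0.001, 0.707, 0.707, -0.0]
force: [0.3, 0.0, -3.4]
grip_width: 0.314
grip_force: 79.7
```

Request:
step_arm(
  commands="0 3 -0.3 0 0 0 0;0 7 -0.6 0 0 0 0;0 11 -1 0 0 0 0;0 15 -1.3 0 0 0 0;0 19 -1.7 0 0 0 0;0 23 -2 0 0 0 0;0 27 -2.4 0 0 0 0;0 31 -2.7 0 0 0 0;0 35 -3.1 0 0 0 0;0 38 -3.3 0 0 0 0;0 40.5 -3.5 0 0 0 0;0 41.6 -3.66 0 0 0 0;0 41.6 -3.66 0 0 0 0;0 41.6 -3.66 3 0 0 0;0 41.6 -3.66 6 0 0 0;0 41.6 -3.66 7.5 0 0 0;0 41.6 -3.66 7.5 0 0 0;0 41.6 -3.66 7.5 0 0 0;0 41.6 -3.66 7.5 0 0 0",
)

```text
time_s: 16.6
eef_pos: [549.9, 216.6, 261.2]
ee_rot: [0.001, 0.708, 0.706, 0.001]
force: [0.2, -0.0, -2.5]
grip_width: 0.313
grip_force: 79.9
```

Run:
```python
from h import *
s=sense();print(s["eef_pos"],s["force"])
a=capture("scene")[120:220,310:410];b=capture("side")[180:280,200:300]
save(cv2.resize(np.hstack([a,b]),None,fx=4,fy=4,interpolation=cv2.INTER_CUBIC),"c5.png")
```

```text
[549.92126547 216.58986049 261.15895598] [ 0.15423774 -0.03383054 -2.49749856]
```

View pics/c5.png

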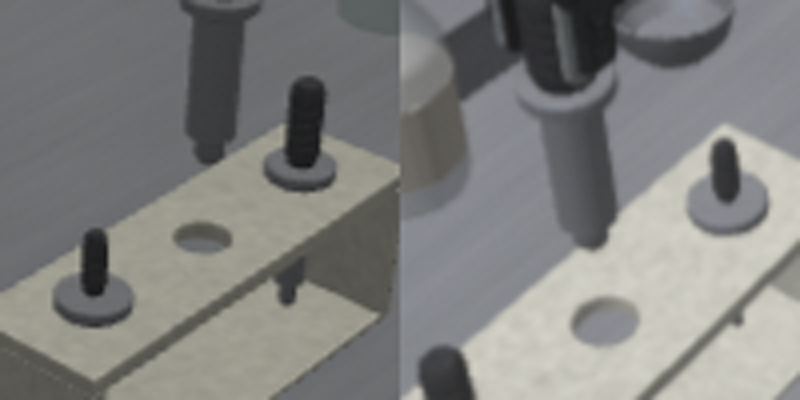

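Request:
step_arm(
  commands="0 0 0 1 0 0 0;0 0 0 2 0 0 0;0 0 0 3 0 0 0;0 0 0 4 0 0 0;0 0 0 4.6 0 0 0;0 0 0 5 0 0 0;0 0 0 5.3 0 0 0;0 0 0 5.3 0 0 0;0 0 0 5.3 0 0 0",
)

```text
time_s: 17.45
eef_pos: [549.4, 217.2, 207.0]
ee_rot: [0.0, 0.707, 0.707, 0.0]
force: [0.2, 0.2, -2.7]
grip_width: 0.309
grip_force: 79.9
```

Request:
step_arm(
  commands="0 0.03 -0.04 0.2 0 0 0;0 0.03 -0.04 0.4 0 0 0;0 0.03 -0.04 0.6 0 0 0;0 0.03 -0.04 0.8 0 0 0;0 0.03 -0.04 1 0 0 0;0 0.03 -0.04 1.2 0 0 0;0 0.03 -0.04 1.4 0 0 0;0 0.03 -0.04 1.4 0 0 0",
)

```text
time_s: 18.12
eef_pos: [548.8, 217.5, 192.3]
ee_rot: [-0.0, 0.707, 0.707, -0.0]
force: [0.5, 0.2, -3.0]
grip_width: 0.307
grip_force: 79.9
```

In the hole without contact. Lower to near the seat.

Request:
step_arm(
  commands="0 0 0 0.4 0 0 0;0 0 0 0.8 0 0 0;0 0 0 1.2 0 0 0;0 0 0 1.7 0 0 0;0 0 0 2.2 0 0 0;0 0 0 2.7 0 0 0;0 0 0 3.2 0 0 0;0 0 0 3.7 0 0 0;0 0 0 4.2 0 0 0;0 0 0 4.7 0 0 0;0 0 0 5.2 0 0 0;0 0 0 5.6 0 0 0;0 0 0 5.8 0 0 0;0 0 0 5.8 0 0 0",
)

```text
time_s: 19.28
eef_pos: [548.7, 217.5, 134.3]
ee_rot: [-0.0, 0.707, 0.707, -0.0]
force: [-0.4, -0.0, -3.1]
grip_width: 0.307
grip_force: 79.9
```

Request:
step_arm(
  commands="0 0 0 0.05 0 0 0;0 0 0 0.1 0 0 0;0 0 0 0.15 0 0 0;0 0 0 0.2 0 0 0;0 0 0 0.25 0 0 0;0 0 0 0.25 0 0 0",
)

```text
time_s: 19.78
eef_pos: [548.9, 217.5, 132.2]
ee_rot: [-0.0, 0.707, 0.707, -0.0]
force: [-0.3, -1.0, -4.3]
grip_width: 0.308
grip_force: 79.9
```

Request:
step_arm(
  commands="0 0 0 0.05 0 0 0;0 0 0 0.1 0 0 0;0 0 0 0.13 0 0 0;0 0 0 0.13 0 0 0;0 0 0 0.13 0 0 0",
)

```text
time_s: 20.2
eef_pos: [548.9, 217.5, 131.0]
ee_rot: [0.0, 0.707, 0.707, 0.0]
force: [0.2, -0.1, -3.6]
grip_width: 0.305
grip_force: 79.9
```

Request:
step_arm(
  commands="0 0 0 0.04 0 0 0;0 0 0 0.08 0 0 0;0 0 0 0.1 0 0 0;0 0 0 0.1 0 0 0",
)

```text
time_s: 20.53
eef_pos: [548.9, 217.5, 131.0]
ee_rot: [0.0, 0.707, 0.707, 0.0]
force: [-4.6, -0.7, 5.7]
grip_width: 0.308
grip_force: 80.3
```

Seated. Release gently, then rise.

Request:
step_arm(
  commands="0.4 0 0 0.05 0 0 0;0.4 0 0 0.05 0 0 0;0.6 0 0 0.05 0 0 0;0.8 0 0 0.05 0 0 0;1 0 0 0.05 0 0 0;1 0 0 0.05 0 0 0;1 0 0 0.05 0 0 0;1 0 0 0.05 0 0 0;1 0 0 -1 0 0 0;1 0 0 -3 0 0 0;1 0 0 -6 0 0 0;1 0 0 -9 0 0 0;1 0 0 -12 0 0 0;1 0 0 -14 0 0 0;1 0 0 -14 0 0 0;1 0 0 -14 0 0 0;1 0 0 -14 0 0 0;1 0 0 -14 0 0 0",
)

```text
time_s: 22.03
eef_pos: [548.5, 217.4, 268.9]
ee_rot: [-0.001, 0.707, 0.707, -0.001]
force: [0.2, -0.6, -0.4]
grip_width: 1.001
grip_force: 0.0
```

Run:
```python
from h import *
s=sense();print(s["eef_pos"],s["force"],s["grip_width"])
cm=camera_model("wrist");im=capture("wrist");save(im,"w6.png")
for l in ["thick_drift_grip","medium_drift_grip","thin_drift_grip"]:
    for r in spot_point("wrist",l)[:1]: print(l,r["score"],r["xy"],atz(cm,r["xy"],130.5))
```

```text
[548.51391476 217.39811162 268.86151758] [ 0.21246351 -0.557518   -0.41895037] 1.0005986994847251
thick_drift_grip 0.82 [321.4, 192.2] [549.05833401 216.72927554 130.5       ]
medium_drift_grip 0.85 [317.6, 79.8] [546.51913562 300.05830773 130.5       ]
thin_drift_grip 0.69 [324.1, 290.7] [551.22524903 127.70777684 130.5       ]
```

View pics/w6.png

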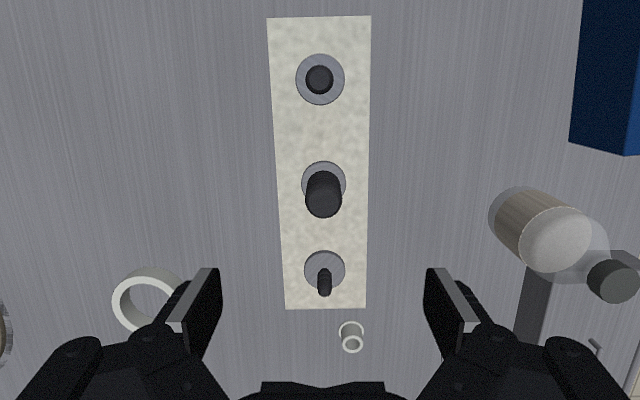

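The thick drift hangs upright in the middle hole again (323,195), with the other two drifts and the new bush where they were.

```bash
python3 -c "
from rig import *
print(finish_job())"
```

```text
the job is handed in; nothing more can be done
None
```

The job is handed in at about 22 s: the old bush was pressed out into the tray, the thick drift hangs released in its middle rack hole, and the other drifts and new bush look unmoved; the hand-in returned no verdict.

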